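Open the short vacuum flask

TASK

Two steel vacuum flasks stand clamped on the kitchen worktop, a short stout one and a tall slim one. Unscrew the cap of the short one (counter-clockwise seen from above, a quarter turn frees its coarse thread) while it still sits down on the neck, then lift it straight off and set it down gently, right way up, in the middle of the round cork trivet. Leave the tall flask's cap alone.

Things in the scene. Friction and masses are not known exactly. Their poses are not given: they have to be found in the camera images.
- flask: short stout steel flask, 88 mm in diameter, shoulder 112 mm above the worktop, held fast in a fixed round grey clamp with a 108 mm rubber foot (cannot turn, tip or slide). Origin at the centre of the foot's underside, z up. The neck on the shoulder is 41 mm in diameter, 20 mm high, with two coarse thread lugs; with the cap on it is 160 mm high in all
- cap: black screw cap on the short flask, 62 mm in diameter, 46 mm high, lower 18 mm a hollow skirt round the neck, about 80 g. Origin at its underside's centre (114 mm up when on; 2 mm over the shoulder), z up. On, it has 2 mm of play and turns easily; it cannot rise until turned 40 to 70 deg counter-clockwise (seen from above), then lifts freely. Hard stop past 95 deg: turn it 80 to 90
- trivet: round flat cork trivet, 140 mm in diameter and 10 mm thick, fixed on the worktop. Origin at the centre of its underside, so its upper face is 10 mm above it
- tall_cap: the like-looking black cap, 62 mm in diameter and 46 mm high, of the tall slim flask (68 mm in diameter, clamped in the same way, 225 mm high to the top of its cap). Origin at the centre of the cap's underside, 179 mm above the worktop. Not to be touched
Mind the look-alikes: they are no part of the job. What is shaped like the cap but turquoise is not meant.

How it is judged:
By the outcome, as a careful person would: the job done as asked, in the order asked, and still so for the second after the job is handed in, with the robot touching nothing.
It also fails if it takes over 43 s, if anything falls off the work surface, if the arm or the gripper's body presses on something with over 40 N, if the wrist force passes 120 N, or if a joint passes its speed limit or range.

ROBOT

A 6-joint arm with a two-finger parallel gripper is mounted at the origin on the work surface. World frame = base frame: x ahead of the robot, y to its left, z up, the work surface at z = 0. Lengths are in m, angles in rad, forces in N, time in s.
With the tool pointing down it reaches from about 0.35 to 0.85 m from the base axis. Payload 8.1 kg.
Tool frame: the origin (TCP) lies between the finger pads; the fingertips stand 11 mm ahead of it and the grasp point (between the pads) lies 8 mm behind it (robot.tips_ahead is the distance from the TCP to the fingertips, in m); z points along the fingers, y is the line along which they close (so a half turn about z gives the same grasp; the last joint's range is limited). The gripper opens to 93 mm and grips with 3 to 60 N. Pads are 15 mm wide; open, the fingers measure 128 mm over their backs; the gripper's body (75 mm by 188 mm) begins 65 mm behind the grasp point.
Start: joints at [1.173, 0.13, 1.488, -0, 1.523, -0.085], TCP at [0.185, 0.571, 0.23] pointing down, gripper open.
Joint ranges: [-2.96, 2.96], [-0.89, 2.26], [0.02, 2.5], [-1.34, 4.48], [0, 2.73], [-2.66, 2.66]. Speed limits (rad/s): [2.39, 2.39, 2.79, 3.14, 3.14, 3.14].

INTERFACE

Orientations are given as a rotation vector (axis times angle).
In Python, from plant import robot gives the robot as it stands. The module is installed in compiled form; this text tells all that it offers.
- The arm moves only by the tool move_arm, never from a script. Its argument "deltas" is one flat list of numbers, 7 for each row, row after row: the shift along the tool's x, y, z in m, then the turn, a rotation vector about the tool's x, y, z in rad, then the opening, from 0 (shut) to 1 (fully open). A call has 1 to 12 rows; each row is the pose to reach, as a shift and turn from the pose commanded when the call began, along the tool's axes at that moment; what a row does not reach only later rows make up. A row lasts 1/8 s, in which the tool goes at most 62.5 mm and 10.7 degrees, less where a joint would pass 70% of its speed; a pose out of reach is approached as far as the arm can. A call with a gripper value outside its range is refused whole. The fingers move at their own pace and stop on an object; "squeeze" is the grip in N (left out, the last holds). Time passes only in rows, so rows that repeat a pose let the fingers close. It gives the time, the measured TCP pose, the force, the opening and the grip force at its end, in the units of the state.
- robot.read_state(): the state, without advancing time (a new reading comes with each control period).
- robot.read_camera(name): name is "side" or "top"; returns (picture, depth): 420x560x3 uint8, red, green, blue; 420x560 float32, m along the optical axis (not along the pixel's ray), 0 where there is no reading.
- robot.camera_model(name): a dict with "K" (3x3 intrinsics, pixels), "R" (3x3) and "t" (3): a world point X has camera coordinates R X + t. Camera axes: x right, y down, z forward; pixel columns grow to the right and rows downward; lengths in m; the calibration is good to about 2 mm. A picture is of the moment at which its call begins. camera_model takes no time and is no camera call.
- robot.close_job(): hands the job in; it is judged then, once.
Trained networks look in the newest picture that a camera, given by its name, has taken for a name from the list of things; names that differ only in an ending like _2 or _b are one class to them, and where a whole thing is asked for, a point or a joint stands for the part that bears it (a point fixed in the world has none). Each returns a list of dicts, best first, with "confidence" (0 to 1); they miss things now and then, are a little off and sometimes report something else, mostly with a low value. They report only what shows in the picture. A call takes as long as a camera call. They do not tell look-alikes from the thing itself.
- robot.recognise(camera, label): "uv" ([column, row] in pixels, amid what is visible of it).
The state is a dict: "t": time; "q": joint angles; "dq": joint speeds; "joint_torque": joint torques, N m; "tool_pos": TCP position; "orientation": TCP orientation; "force": force on the tool from outside, world axes, zero at the start; "wrist_torque": the same for the moment, N m; "opening": finger opening in m; "gripper_force": force on a finger pad.
Only numpy, scipy, OpenCV 4.12 (cv2) and the standard library are available. Lean on these libraries where they do the work, as an engineer would, in place of code of your own. Each camera call takes 0.05 s, during which the arm holds its last target. There are 200 camera calls.

## Working session

There is one attempt and no reset: what is moved stays moved. The work goes in short steps, Python scripts to look and compute and a tool call to move; the robot and the scene stay as the last step left them, time stands still between calls to the robot, and variables do not carry over. Pictures are saved under pics/ and viewed, at most 10 in all, crops included, and the job is handed in when it is done.

Besides the shell and the picture viewer there is one more tool, called after "Call:" by a JSON object that holds its "method" and its "body". move_arm: Moves the arm, as the interface text tells. Its arguments: {"type":"object","properties":{"deltas":{"type":"array","items":{"type":"number"}},"squeeze":{"type":"number"}},"required":["deltas"]}

```bash
mkdir -p pics; cat > h.py <<'E'
import numpy as np, cv2
from plant import robot
def snap(cam,fn=None):
    p,d=robot.read_camera(cam)
    if fn: cv2.imwrite('pics/'+fn,p[:,:,::-1])
    return p,d
def world(cam,d):
    m=robot.camera_model(cam);K,R,t=map(np.array,(m['K'],m['R'],m['t']))
    v,u=np.mgrid[:d.shape[0],:d.shape[1]]
    c=np.stack([(u-K[0,2])/K[0,0]*d,(v-K[1,2])/K[1,1]*d,d],-1)
    return (c-t.ravel())@R
E
python3 - <<'E'
from h import *
ims=[]
for c in('top','side'):
    p,d=snap(c,c+'1.png'); np.savez(c+'1.npz',p=p,d=d); W=world(c,d)
    for l in('flask','cap','trivet','tall_cap'):
        for r in robot.recognise(c,l):
            u,v=map(int,r['uv']); print(c,l,(u,v),round(r['confidence'],2),W[v,u].round(3))
s=robot.read_state();print(s['t'],s['tool_pos'],s['orientation'],s['opening'])
E
```

```text
top flask (286, 252) 0.73 [ 0.446 -0.011  0.123]
top cap (219, 257) 0.89 [0.453 0.142 0.045]
top cap (290, 231) 0.81 [ 0.484 -0.021  0.162]
top trivet (365, 214) 0.67 [ 0.535 -0.212  0.011]
top tall_cap (164, 193) 0.94 [0.565 0.215 0.225]
side flask (243, 248) 0.64 [ 0.46  -0.052  0.067]
side cap (208, 218) 0.82 [0.446 0.119 0.048]
side trivet (314, 305) 0.98 [ 0.533 -0.206  0.012]
side tall_cap (239, 128) 0.55 [0.562 0.191 0.218]
0.5 [0.18459277 0.57086737 0.22958256] [-4.89296154e-01 -3.10321472e+00  1.57000898e-04] 0.09316201248788267
```

View pics/top1.png

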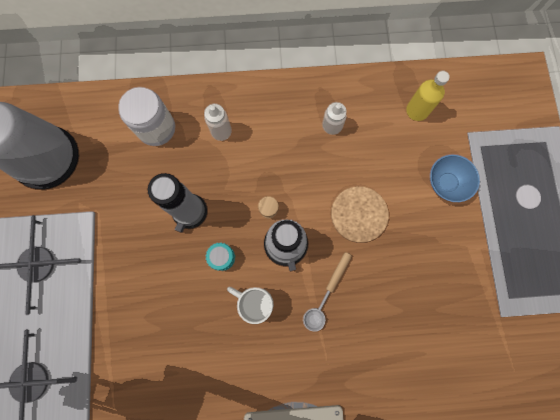

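View pics/side1.png

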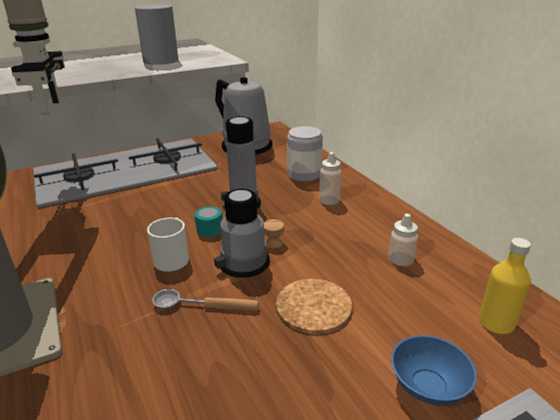

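```bash
python3 - <<'E'
from h import *
for c in('top','side'):
    f=np.load(c+'1.npz');W=world(c,f['d']);ok=f['d']>0
    def fit(n,cx,cy,z0,z1,r=.09):
        m=ok&(W[...,2]>z0)&(W[...,2]<z1)&(np.hypot(W[...,0]-cx,W[...,1]-cy)<r)
        P=W[m]
        if len(P)<10: print(c,n,len(P));return
        (a,b),rad=cv2.minEnclosingCircle(P[:,:2].astype(np.float32))
        print(c,n,len(P),'med',np.median(P,0).round(4),'circ',round(a,4),round(b,4),round(rad,4), 'mean',P.mean(0).round(4),'ext',np.percentile(P[:,:2],[1,99],axis=0).round(4).tolist())
    fit('cap',.484,-.021,.154,.170,.06); fit('triv',.535,-.212,.006,.016,.1); fit('tall',.565,.215,.218,.235,.06); fit('turq',.453,.142,.04,.055,.06)
    M=robot.camera_model(c); print(-np.array(M['R']).T@np.array(M['t']).ravel())
# enlarged crop
p=np.load('top1.npz')['p'][140:320,120:400]
cv2.imwrite('pics/crop1.png',cv2.resize(p[:,:,::-1],None,fx=2.8,fy=2.8,interpolation=cv2.INTER_CUBIC))
E
```

```text
top cap 731 med [ 0.4762 -0.0137  0.1601] circ 0.4771 -0.014 0.0319 mean [ 0.4762 -0.0139  0.16  ] ext [[0.4477, -0.0432], [0.5054, 0.0152]]
top triv 2473 med [ 0.5353 -0.1994  0.0098] circ 0.5288 -0.2 0.0769 mean [ 0.5357 -0.1994  0.0098] ext [[0.4713, -0.2646], [0.6011, -0.1343]]
top tall 830 med [0.5724 0.2148 0.2252] circ 0.5739 0.2158 0.0322 mean [0.5726 0.215  0.225 ] ext [[0.544, 0.1862], [0.6023, 0.2447]]
top turq 584 med [0.4546 0.1409 0.0462] circ 0.4547 0.1416 0.032 mean [0.4545 0.141  0.0461] ext [[0.4255, 0.1122], [0.4842, 0.17]]
[0.36706452 0.00501739 0.95404153]
side cap 485 med [ 0.4745 -0.0204  0.162 ] circ 0.4756 -0.0125 0.0332 mean [ 0.4744 -0.0184  0.1612] ext [[0.4465, -0.0436], [0.5046, 0.0153]]
side triv 3230 med [ 0.5331 -0.2047  0.0117] circ 0.537 -0.1979 0.0713 mean [ 0.5335 -0.2033  0.0116] ext [[0.4693, -0.2656], [0.6009, -0.1335]]
side tall 277 med [0.5705 0.2061 0.2271] circ 0.5732 0.2159 0.0333 mean [0.571  0.2087 0.2258] ext [[0.5441, 0.1857], [0.6022, 0.2451]]
side turq 366 med [0.4534 0.1357 0.0481] circ 0.4547 0.1424 0.0324 mean [0.4534 0.1373 0.0474] ext [[0.4247, 0.1117], [0.4845, 0.1719]]
[ 0.1941911  -0.74432777  0.58256165]
```

The top view has three candidates. (286,236) is the black cap on the short stout flask. (166,190) is the black cap on the tall slim flask. (219,257) is a turquoise look-alike standing on the worktop. The depth at (286,236) gives a top height of 0.160 m, which matches the short flask, so that is the one meant. The trivet is at (360,214). I'll check the crop before reaching.

View pics/crop1.png

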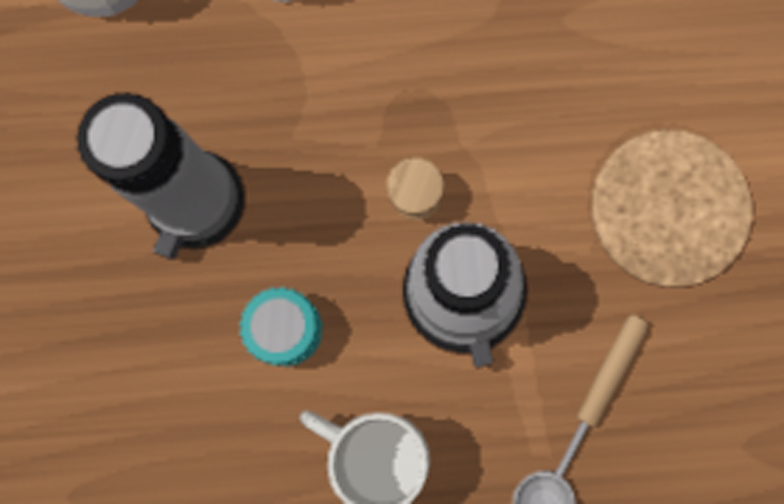

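```bash
cat >> h.py <<'E'
from scipy.spatial.transform import Rotation as Ro
def to(x,y,z,yaw=None):
    s=robot.read_state();R=Ro.from_rotvec(s['orientation']);d=R.inv().apply(np.array([x,y,z])-s['tool_pos'])
    M=R.as_matrix();w=np.arctan2(M[1,1],M[0,1]);T=d*0
    if yaw is not None:
        a=np.array([-np.sin(yaw-np.pi/2+0),0,0]) # tool y at yaw, z down
        Y=np.array([np.cos(yaw),np.sin(yaw),0]);Z=np.array([0,0,-1.]);T=(R.inv()*Ro.from_matrix(np.c_[np.cross(Y,Z),Y,Z])).as_rotvec()
    print('shift',d.round(4),'turn',T.round(4),'yaw',w.round(3),'pos',s['tool_pos'].round(4),'q',np.round(s['q'],3),'F',np.round(s['force'],1),'open',round(s['opening'],4),'gf',s['gripper_force'],'t',s['t'])
E
python3 -c "
from h import *
to(.4765,-.0138,.27,0.1)"
```

```text
shift [-0.4576 -0.4665 -0.0404] turn [-1.000e-04  0.000e+00  1.158e+00] yaw 1.258 pos [0.1846 0.5709 0.2296] q [ 1.173  0.13   1.488  0.     1.523 -0.085] F [-1.   0.9  0.3] open 0.0932 gf 0.0 t 0.5
```

The crop shows the black cap at crop (467,267) on the wide, short flask. The tall one at crop (122,135) sits on a slim body and the turquoise one at (279,326) is loose, so the first is the target. Next I move above it.

Call:
{"method": "move_arm", "body": {"deltas": [-0.03, -0.03, -0.04, 0, 0, 0.1, 1, -0.07, -0.07, -0.04, 0, 0, 0.2, 1, -0.11, -0.112, -0.04, 0, 0, 0.3, 1, -0.15, -0.153, -0.04, 0, 0, 0.4, 1, -0.19, -0.194, -0.04, 0, 0, 0.5, 1, -0.23, -0.235, -0.04, 0, 0, 0.6, 1, -0.27, -0.276, -0.04, 0, 0, 0.7, 1, -0.31, -0.317, -0.04, 0, 0, 0.8, 1, -0.35, -0.358, -0.04, 0, 0, 0.9, 1, -0.39, -0.398, -0.04, 0, 0, 1.0, 1, -0.43, -0.438, -0.04, 0, 0, 1.1, 1, -0.4576, -0.4665, -0.04, 0, 0, 1.158, 1], "squeeze": 25}}

```text
t: 2.0
tool_pos: [0.4772, -0.0161, 0.2698]
orientation: [2.112, 2.325, 0.0]
force: [-1.0, 0.9, -0.3]
opening: 0.0931
gripper_force: 0.0
```

```bash
python3 -c "
from h import *
to(.4765,-.0138,.134,0.1)"
```

```text
shift [ 0.0024 -0.0005  0.1358] turn [ 0.0006  0.0003 -0.0041] yaw 0.096 pos [ 0.4772 -0.0161  0.2698] q [-0.141 -0.221  1.756 -0.     1.606 -0.237] F [-1.   0.9 -0.3] open 0.0931 gf 0.0 t 2.0
```

Call:
{"method": "move_arm", "body": {"deltas": [0, 0, 0.03, 0, 0, 0, 1, 0, 0, 0.06, 0, 0, 0, 1, 0, 0, 0.085, 0, 0, 0, 1, 0, 0, 0.105, 0, 0, 0, 1, 0, 0, 0.12, 0, 0, 0, 1, 0, 0, 0.13, 0, 0, 0, 1, 0, 0, 0.136, 0, 0, 0, 1, 0, 0, 0.136, 0, 0, 0, 1]}}

```text
t: 3.0
tool_pos: [0.4764, -0.0138, 0.1336]
orientation: [-2.108, -2.33, 0.0]
force: [0.0, -0.4, 0.7]
opening: 0.0928
gripper_force: 0.0
```

```bash
python3 - <<'E'
from h import *
to(.4765,-.0138,.134,0.1)
p,d=snap('side','s2.png')
cv2.imwrite('pics/s2.png',cv2.resize(p[100:300,140:380,::-1],None,fx=3,fy=3))
p,d=snap('top'); W=world('top',d)
m=(W[...,2]>.155)&(W[...,2]<.166)&(np.hypot(W[...,0]-.4765,W[...,1]+.014)<.035)
print(m.sum(),W[m].mean(0))
E
```

```text
shift [-0.      0.     -0.0004] turn [-0.0002 -0.     -0.    ] yaw 0.1 pos [ 0.4764 -0.0138  0.1336] q [-0.137 -0.141  1.936  0.     1.346 -0.237] F [ 0.  -0.4  0.7] open 0.0928 gf 0.0 t 3.0
0 [nan nan nan]<stdin>:7: RuntimeWarning: Mean of empty slice.
  ret = um.true_divide(
```

View pics/s2.png

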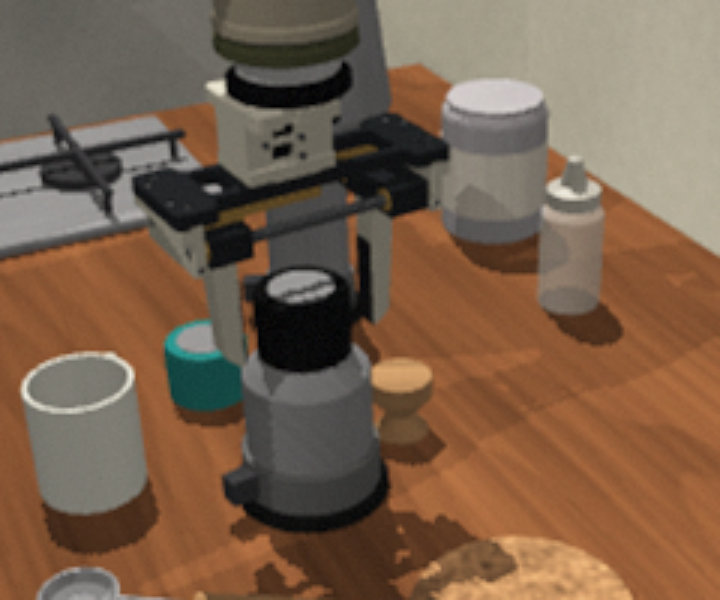

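The open fingers stand either side of the short flask's black cap, at crop (302,318), clear of the shoulder, with roughly even gaps. I'll close.

Call:
{"method": "move_arm", "body": {"deltas": [0, 0, 0, 0, 0, 0, 0.6, 0, 0, 0, 0, 0, 0, 0.6, 0, 0, 0, 0, 0, 0, 0.6, 0, 0, 0, 0, 0, 0, 0.6, 0, 0, 0, 0, 0, 0, 0.6, 0, 0, 0, 0, 0, 0, 0.6, 0, 0, 0, 0, 0, 0, 0.6, 0, 0, 0, 0, 0, 0, 0.6], "squeeze": 25}}

```text
t: 4.1
tool_pos: [0.4765, -0.0138, 0.1337]
orientation: [2.108, 2.33, 0.0]
force: [-0.7, -0.2, 1.3]
opening: 0.0615
gripper_force: 25.0
```

Call:
{"method": "move_arm", "body": {"deltas": [0, 0, 0, 0, 0, -0.06, 0.6, 0, 0, 0, 0, 0, -0.15, 0.6, 0, 0, 0, 0, 0, -0.25, 0.6, 0, 0, 0, 0, 0, -0.35, 0.6, 0, 0, 0, 0, 0, -0.45, 0.6, 0, 0, 0, 0, 0, -0.5, 0.6, 0, 0, 0, 0, 0, -0.5, 0.6]}}

```text
t: 4.97
tool_pos: [0.4766, -0.0138, 0.1337]
orientation: [1.466, 2.778, 0.0]
force: [-0.1, 1.2, 1.8]
opening: 0.0623
gripper_force: 25.0
```

```bash
python3 -c "
from h import *
to(.4765,-.0138,.134,0.1);print(robot.read_state()['wrist_torque'])"
```

```text
shift [ 0.     -0.     -0.0003] turn [2.000e-04 1.000e-04 4.996e-01] yaw 0.6 pos [ 0.4766 -0.0138  0.1337] q [-0.137 -0.141  1.936 -0.     1.346 -0.736] F [-0.1  1.2  1.8] open 0.0623 gf 24.99994747950268 t 4.975
[-0.02623342 -0.0137735   0.01284879]
```

Forces are small, so I'll continue to 85° in total.

Call:
{"method": "move_arm", "body": {"deltas": [0, 0, 0, 0, 0, -0.06, 0.6, 0, 0, 0, 0, 0, -0.16, 0.6, 0, 0, 0, 0, 0, -0.27, 0.6, 0, 0, 0, 0, 0, -0.39, 0.6, 0, 0, 0, 0, 0, -0.51, 0.6, 0, 0, 0, 0, 0, -0.63, 0.6, 0, 0, 0, 0, 0, -0.75, 0.6, 0, 0, 0, 0, 0, -0.86, 0.6, 0, 0, 0, 0, 0, -0.94, 0.6, 0, 0, 0, 0, 0, -0.985, 0.6, 0, 0, 0, 0, 0, -0.985, 0.6, 0, 0, 0, 0, 0, -0.985, 0.6]}}

```text
t: 6.48
tool_pos: [0.4776, -0.0135, 0.1341]
orientation: [-0.02, 3.139, 0.001]
force: [5.0, 1.4, -0.3]
opening: 0.0621
gripper_force: 25.0
```

```bash
python3 -c "
from h import *
to(.4765,-.0138,.134,0.1);print(robot.read_state()['wrist_torque'])"
```

```text
shift [ 0.0011 -0.0002  0.0001] turn [0.0024 0.002  1.4835] yaw 1.583 pos [ 0.4776 -0.0135  0.1341] q [-1.360e-01 -1.410e-01  1.936e+00  1.000e-03  1.344e+00 -1.720e+00] F [ 5.   1.4 -0.3] open 0.0621 gf 24.999924037206256 t 6.475
[ 0.3107866  -0.95226906 -0.05852069]
```

The turn reads 85°, with a 5 N side force from the neck play. I'll lift slowly at first and watch the force.

Call:
{"method": "move_arm", "body": {"deltas": [0, 0, -0.001, 0, 0, 0, 0.6, 0, 0, -0.003, 0, 0, 0, 0.6, 0, 0, -0.005, 0, 0, 0, 0.6, 0, 0, -0.007, 0, 0, 0, 0.6]}}

```text
t: 6.98
tool_pos: [0.4772, -0.013, 0.1403]
orientation: [-0.02, 3.14, 0.002]
force: [6.8, 4.1, -6.4]
opening: 0.0618
gripper_force: 25.0
```

Call:
{"method": "move_arm", "body": {"deltas": [-0.0012, 0.0008, -0.001, 0, 0, 0, 0.6, -0.0012, 0.0008, -0.004, 0, 0, 0, 0.6, -0.0012, 0.0008, -0.007, 0, 0, 0, 0.6, -0.0012, 0.0008, -0.01, 0, 0, 0, 0.6]}}

```text
t: 7.48
tool_pos: [0.4775, -0.0131, 0.1509]
orientation: [0.022, -3.141, 0.0]
force: [0.2, 0.8, -0.5]
opening: 0.0619
gripper_force: 25.0
```

The cap is free. I'll lift it clear.

Call:
{"method": "move_arm", "body": {"deltas": [0, 0, -0.01, 0, 0, 0, 0.6, 0, 0, -0.025, 0, 0, 0, 0.6, 0, 0, -0.045, 0, 0, 0, 0.6, 0, 0, -0.07, 0, 0, 0, 0.6, 0, 0, -0.09, 0, 0, 0, 0.6, 0, 0, -0.1, 0, 0, 0, 0.6, 0, 0, -0.1, 0, 0, 0, 0.6]}}

```text
t: 8.35
tool_pos: [0.478, -0.013, 0.2514]
orientation: [-0.022, 3.14, -0.0]
force: [-0.0, 0.1, -0.5]
opening: 0.0615
gripper_force: 25.0
```

```bash
python3 - <<'E'
from h import *
to(.5365,-.199,.25,1.1)
p,d=snap('side')
cv2.imwrite('pics/s3.png',cv2.resize(p[60:310,140:420,::-1],None,fx=2.4,fy=2.4))
W=world('side',d); m=(p.max(-1)<70)&(np.hypot(W[...,0]-.4775,W[...,1]+.013)<.04)&(W[...,2]>.18)&(W[...,2]<.28)&(d>0)
print(m.sum(),np.percentile(W[m],[2,50,98],axis=0).round(4))
E
```

```text
shift [-0.0558 -0.1868  0.0015] turn [1.00e-04 1.40e-03 4.85e-01] yaw 1.585 pos [ 0.478  -0.013   0.2514] q [-0.135 -0.214  1.784  0.     1.571 -1.72 ] F [-0.   0.1 -0.5] open 0.0615 gf 24.999841476916345 t 8.35
621 [[ 0.445  -0.0447  0.2342]
 [ 0.4571 -0.0337  0.2587]
 [ 0.5018  0.0128  0.2798]]
```

View pics/s3.png

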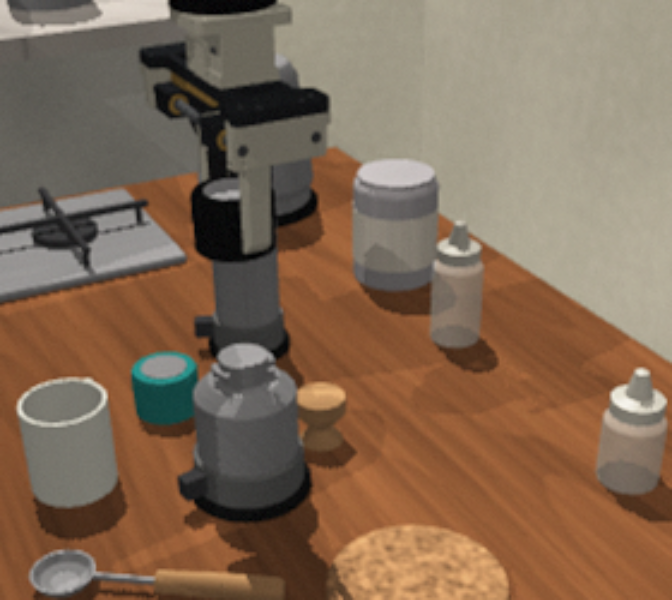

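The neck at crop (245,362) is bare, and the cap hangs upright in the gripper at (230,220). I'll carry it over the trivet.

Call:
{"method": "move_arm", "body": {"deltas": [-0.003, -0.01, 0, 0, 0, 0.03, 0.6, -0.009, -0.03, 0, 0, 0, 0.08, 0.6, -0.017, -0.057, 0, 0, 0, 0.15, 0.6, -0.026, -0.087, 0, 0, 0, 0.22, 0.6, -0.035, -0.117, 0, 0, 0, 0.3, 0.6, -0.043, -0.145, 0, 0, 0, 0.38, 0.6, -0.05, -0.167, 0, 0, 0, 0.44, 0.6, -0.054, -0.18, 0, 0, 0, 0.47, 0.6, -0.056, -0.187, 0, 0, 0, 0.485, 0.6, -0.056, -0.187, 0, 0, 0, 0.485, 0.6]}}

```text
t: 9.65
tool_pos: [0.5363, -0.1991, 0.2505]
orientation: [-0.732, -3.055, -0.0]
force: [-0.7, 0.4, -1.2]
opening: 0.0621
gripper_force: 25.0
```

Call:
{"method": "move_arm", "body": {"deltas": [0, 0, 0.01, 0, 0, 0, 0.6, 0, 0, 0.03, 0, 0, 0, 0.6, 0, 0, 0.055, 0, 0, 0, 0.6, 0, 0, 0.08, 0, 0, 0, 0.6, 0, 0, 0.105, 0, 0, 0, 0.6, 0, 0, 0.13, 0, 0, 0, 0.6, 0, 0, 0.155, 0, 0, 0, 0.6, 0, 0, 0.175, 0, 0, 0, 0.6, 0, 0, 0.19, 0, 0, 0, 0.6, 0, 0, 0.2, 0, 0, 0, 0.6, 0, 0, 0.205, 0, 0, 0, 0.6, 0, 0, 0.205, 0, 0, 0, 0.6]}}

```text
t: 11.15
tool_pos: [0.5364, -0.1992, 0.0458]
orientation: [0.733, 3.055, -0.0]
force: [0.1, -0.0, -1.0]
opening: 0.0617
gripper_force: 25.0
```

```bash
python3 - <<'E'
from h import *
to(.5365,-.199,.03,1.1)
p,d=snap('side')
cv2.imwrite('pics/s4.png',cv2.resize(p[180:380,200:440,::-1],None,fx=3,fy=3))
W=world('side',d); m=(p.max(-1)<60)&(np.hypot(W[...,0]-.5365,W[...,1]+.199)<.045)&(W[...,2]>.013)&(W[...,2]<.08)&(d>0)
print(m.sum(),np.percentile(W[m],[1,50,99],axis=0).round(4),cv2.minEnclosingCircle(W[m][:,:2].astype(np.float32)))
E
```

```text
shift [0.0001 0.0002 0.0158] turn [ 0.      0.0002 -0.    ] yaw 1.1 pos [ 0.5364 -0.1992  0.0458] q [-0.445  0.22   1.738 -0.     1.183 -1.545] F [ 0.1 -0.  -1. ] open 0.0617 gf 24.99976708172767 t 11.15
403 [[ 0.5031 -0.2305  0.027 ]
 [ 0.5113 -0.2181  0.0464]
 [ 0.5556 -0.1832  0.0698]] ((0.5316369533538818, -0.20177412033081055), 0.031096210703253746)
```

View pics/s4.png

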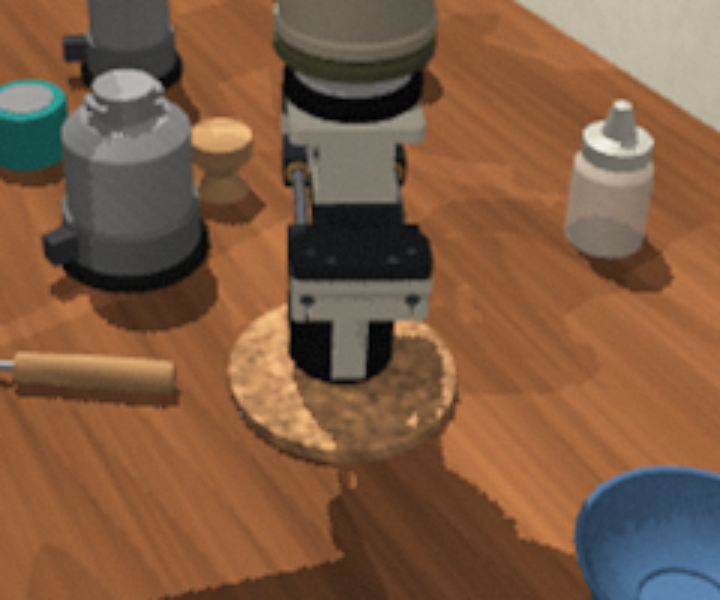

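The cap is upright in the gripper at crop (341,345), over the trivet and about 16 mm above it. I'll lower it gently.

Call:
{"method": "move_arm", "body": {"deltas": [0, 0, 0.003, 0, 0, 0, 0.6, 0, 0, 0.006, 0, 0, 0, 0.6, 0, 0, 0.009, 0, 0, 0, 0.6, 0, 0, 0.011, 0, 0, 0, 0.6, 0, 0, 0.012, 0, 0, 0, 0.6, 0, 0, 0.013, 0, 0, 0, 0.6, 0, 0, 0.013, 0, 0, 0, 0.6]}}

```text
t: 12.08
tool_pos: [0.5363, -0.1991, 0.0326]
orientation: [-0.733, -3.055, 0.0]
force: [-0.4, -0.1, -0.3]
opening: 0.0623
gripper_force: 25.0
```

Call:
{"method": "move_arm", "body": {"deltas": [0, 0, 0.0005, 0, 0, 0, 0.6, 0, 0, 0.001, 0, 0, 0, 0.6, 0, 0, 0.001, 0, 0, 0, 0.6]}}

```text
t: 12.45
tool_pos: [0.5363, -0.1991, 0.0316]
orientation: [-0.733, -3.055, -0.0]
force: [0.5, 0.1, -0.7]
opening: 0.0621
gripper_force: 25.0
```

Call:
{"method": "move_arm", "body": {"deltas": [0, 0, 0.0005, 0, 0, 0, 0.6, 0, 0, 0.001, 0, 0, 0, 0.6, 0, 0, 0.001, 0, 0, 0, 0.6]}}

```text
t: 12.82
tool_pos: [0.5362, -0.1992, 0.0306]
orientation: [-0.733, -3.055, -0.0]
force: [-0.0, 0.1, -2.4]
opening: 0.0621
gripper_force: 25.0
```

Call:
{"method": "move_arm", "body": {"deltas": [0, 0, 0.0005, 0, 0, 0, 0.6, 0, 0, 0.001, 0, 0, 0, 0.6, 0, 0, 0.001, 0, 0, 0, 0.6]}}

```text
t: 13.2
tool_pos: [0.5363, -0.1992, 0.0298]
orientation: [-0.733, -3.055, 0.0]
force: [-1.0, 1.3, 1.3]
opening: 0.0616
gripper_force: 25.0
```

Call:
{"method": "move_arm", "body": {"deltas": [0, 0, 0.0004, 0, 0, 0, 0.6, 0, 0, 0.0004, 0, 0, 0, 0.6, 0, 0, 0.0004, 0, 0, 0, 0.6]}}

```text
t: 13.58
tool_pos: [0.5363, -0.1992, 0.0298]
orientation: [0.733, 3.055, -0.0]
force: [-3.4, 1.5, 5.0]
opening: 0.0619
gripper_force: 25.0
```

Contact is clear at about 5 N up. I'll open gradually, then retreat straight up.

Call:
{"method": "move_arm", "body": {"deltas": [0, 0, 0, 0, 0, 0, 0.68, 0, 0, 0, 0, 0, 0, 0.72, 0, 0, 0, 0, 0, 0, 0.8, 0, 0, 0, 0, 0, 0, 0.9, 0, 0, 0, 0, 0, 0, 1, 0, 0, 0, 0, 0, 0, 1, 0, 0, 0, 0, 0, 0, 1, 0, 0, 0, 0, 0, 0, 1]}}

```text
t: 14.58
tool_pos: [0.5363, -0.1991, 0.0292]
orientation: [-0.733, -3.055, -0.0]
force: [1.1, 0.3, 0.3]
opening: 0.0928
gripper_force: 0.0
```

Call:
{"method": "move_arm", "body": {"deltas": [0, 0, -0.005, 0, 0, 0, 1, 0, 0, -0.015, 0, 0, 0, 1, 0, 0, -0.03, 0, 0, 0, 1, 0, 0, -0.05, 0, 0, 0, 1, 0, 0, -0.08, 0, 0, 0, 1, 0, 0, -0.11, 0, 0, 0, 1, 0, 0, -0.14, 0, 0, 0, 1, 0, 0, -0.17, 0, 0, 0, 1, 0, 0, -0.19, 0, 0, 0, 1, 0, 0, -0.2, 0, 0, 0, 1, 0, 0, -0.2, 0, 0, 0, 1]}}

```text
t: 15.95
tool_pos: [0.5365, -0.1992, 0.2297]
orientation: [0.733, 3.054, -0.0]
force: [-0.3, 1.0, -0.5]
opening: 0.0926
gripper_force: 0.0
```

```bash
python3 - <<'E'
from h import *
to(.5365,-.199,.23,1.1)
p,d=snap('side')
cv2.imwrite('pics/s5.png',cv2.resize(p[100:380,180:460,::-1],None,fx=2.1,fy=2.1))
W=world('side',d); m=(np.hypot(W[...,0]-.5365,W[...,1]+.199)<.06)&(W[...,2]>.018)&(W[...,2]<.07)&(d>0)
t=m&(W[...,2]>.050)
print(m.sum(),np.percentile(W[m],[1,50,99],axis=0).round(4),cv2.minEnclosingCircle(W[t][:,:2].astype(np.float32)))
E
```

```text
shift [ 0.0001  0.0002 -0.0003] turn [0.     0.0008 0.    ] yaw 1.1 pos [ 0.5365 -0.1992  0.2297] q [-0.445  0.055  1.568  0.     1.518 -1.545] F [-0.3  1.  -0.5] open 0.0926 gf 0.0 t 15.95
1195 [[ 0.5033 -0.2301  0.0188]
 [ 0.5266 -0.2129  0.0559]
 [ 0.5619 -0.1718  0.0603]] ((0.5344292521476746, -0.19937188923358917), 0.032204315066337585)
```

View pics/s5.png

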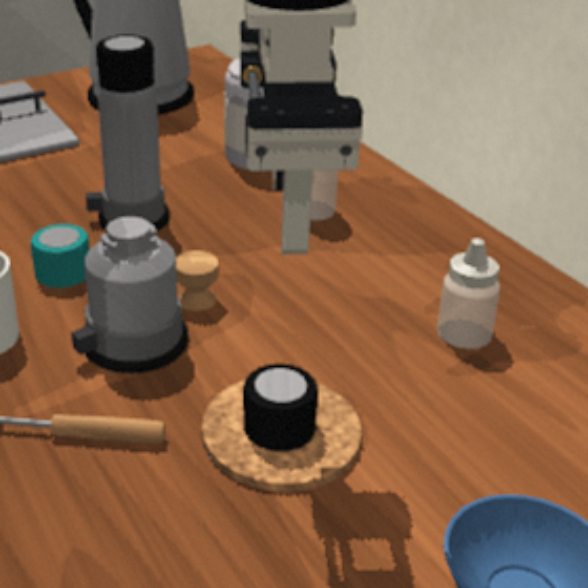

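The cap stands upright at crop (281,405), about 2 mm from the trivet's centre. The tall flask's cap at (125,62) is untouched and the gripper is clear. I'll hand in.

```bash
python3 -c "
from plant import robot
print(robot.close_job())"
```

```text
the job is handed in; nothing more can be done
None
```

I unscrewed the short flask's cap by 85° counter-clockwise, lifted it off and set it upright about 2 mm from the trivet's centre; the tall flask's cap was not touched, and I handed the job in at about 16 s (no verdict was shown).

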